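# Clamp the sleeve that fits the gauge pin

### The job

Two plain sleeves stand on the desk and only one has a bore wide enough to go over the clamp's upright gauge pin: slide that one fully down onto the pin and let go of it, leaving the tight one where it stands. Then pump the clamp's two paddles together, letting them spring back between squeezes, until the sprung pad presses the sleeve and is itself pushed in about halfway; never push it fully in, and do not move the bar or jaw by hand. Finish while still holding the paddles squeezed with the sleeve clamped like that, and leave the other things on the desk alone.

Things in the scene. Friction and masses are not known exactly. Their poses are not given: they have to be found in the camera images.
- clamp: bar clamp screwed to the desk: base plate 248 x 64 x 12 mm, black housing 83 x 44 mm (top 61 mm up, middle 165 mm behind the origin), bar through it, jaw head with sprung pad facing an upright gauge pin, which serves as the fixed jaw. Origin on the desk under the pin axis; x = feed direction, from housing to pin; z up
- pin_foot (a point): foot of the gauge pin on the base plate, 12 mm above the desk, on the pin axis. The pin is 16 mm in diameter and rises 55 mm above this point; its upper 11 mm taper to 9 mm
- grip_mid (a point): midway between the two grey upright paddles, 95 mm above the desk. Paddles: on the housing, 61 to 114 mm above the desk, 30 mm wide along the clamp's y, 8 mm thick, one behind and one ahead along its x; outside to outside 58 mm free, 34 mm fully squeezed, both moving equally towards this point
- trigger (a joint): travel of each paddle, m: 0 free, 0.012 fully squeezed (both move equally, and spring back when let go). Squeezing takes 1 to 3 N on each paddle, plus half the pad's force once the pad presses: 7 N on each pushes the pad in about 6 mm
- pad (a joint): how far the sprung pad is pushed in towards the jaw head, m: 0 free, 0.014 the end stop (fully in); spring 1.6 N per mm
- pad_face (a point): middle of the rubber face of the pad (30 x 30 mm, 20 to 50 mm above the desk) that presses the sleeve; starts 36 to 50 mm behind the pin axis, so 20 to 34 mm from the sleeve once that is on the pin. The sleeve then shifts 2 to 5 mm until its bore bears on the pin
- jaw: sliding bar with jaw head and pad; not to be pushed by hand. Each squeeze feeds it along the clamp's x by as much as each paddle moves; it stays when the paddles spring back (about 1.5 N friction). But a pad under pressure pushes it back unless the paddles are held: pressure lasts only while they are squeezed. Origin moves with it, starting 0 to 14 mm ahead of the clamp's
- wide_sleeve: grey plastic sleeve, 32 mm outside diameter, 48 mm tall, standing upright, bore 21 mm right through: fits the pin. Origin at the centre of its underside, z along the bore
- tight_sleeve: grey plastic sleeve of the same outside, 32 mm diameter and 48 mm tall, but bore only 11 mm: does not fit the pin. Origin at the centre of its underside
- tape: roll of tape lying flat, 93 x 91 x 48 mm, bystander; origin at the centre of its underside
- charger: white plug-in charger 70 x 46 x 28 mm, bystander; origin at the centre of its underside
- notes: block of yellow sticky notes 77 x 77 x 24 mm, bystander; origin at the centre of its underside
Not all that is in view belongs to the job. What is shaped like the wide_sleeve but yellow is not meant.

How it is judged (in metres and radians):
On the way, in this order (a step that is already met when the one before it is completed fails the run):
1. the wide sleeve sits fully down on the gauge pin, released (horizontal distance between wide_sleeve and pin_foot below 0.005 m and z of wide_sleeve in the frame of pin_foot below 0.003 m and angle between wide_sleeve's own z axis and vertical below 0.1 rad and contact force between the fingers and wide_sleeve below 0.3 N), for 0.2 s.
2. the paddles are squeezed (value of joint trigger above 0.004 m), for 0.05 s.
3. the paddles have sprung back for another stroke (value of joint trigger below 0.003 m), for 0.05 s.
At the end, for the whole second after the job is handed in: Wide sleeve upright, fully down on the pin (within 5 mm of its axis, 3 mm of the plate), not touched by the fingers, pressed by the pad, which is pushed in 3 to 10 mm and at rest; fingers still squeeze the paddles; tight sleeve stands within 20 mm of its start (all of step 1 and value of joint pad between 0.003 and 0.01 m and contact force between wide_sleeve and jaw above 3 N and contact force between the fingers and clamp above 2 N and value of joint trigger above 0.001 m and linear speed of jaw below 0.005 m/s and angle between tight_sleeve's own z axis and vertical below 0.1 rad and distance of tight_sleeve from where it was at the start of the episode below 0.02 m); the arm keeps its last pose, push and grip.
It fails at once if the sprung pad is pushed fully in, more than 12.5 mm (sleeve crushed) (value of joint pad above 0.0125 m).
It fails at once if the bar, jaw head or pad is pushed by hand (contact force between any of the fingers, the arm and jaw above 2 N).
It fails at once if the tight sleeve is moved more than 20 mm or knocked over (distance of tight_sleeve from where it was at the start of the episode above 0.02 m or angle between tight_sleeve's own z axis and vertical above 0.5 rad).
It fails at once if a bystander is shifted more than 20 mm (distance of any of tape, charger, notes from where it was at the start of the episode above 0.02 m).
It also fails if it takes over 61 s, if anything falls off the work surface, if the arm or the gripper's body presses on something with over 40 N, if the wrist force passes 120 N, or if a joint passes its speed limit or range.

### The arm

A 7-joint arm with a two-finger parallel gripper is mounted at the origin on a cart in front of the work surface, level with it; the furniture and walls round the work are solid. World frame = base frame: x ahead of the robot, y to its left, z up, the work surface at z = 0. Lengths are in mm, angles in degrees, forces in N, time in s.
With the tool pointing down it reaches from about 400 to 750 mm from the base axis. Payload 19.5 kg.
Tool frame: the origin (TCP) lies between the finger pads; the fingertips stand 17 mm ahead of it and the grasp point (between the pads) lies 2 mm behind it (arm.tip_reach is the z of the fingertips in the tool frame, in mm); z points along the fingers, y is the line along which they close (so a half turn about z gives the same grasp; the last joint's range is limited). The gripper opens to 85 mm and grips with 20 to 120 N. Pads are 22 mm wide; open, the fingers measure 114 mm over their backs; the gripper's body (76 mm by 85 mm) begins 54 mm behind the grasp point. The pads swing forward as they close: fully open they stand 13 mm farther back than shut.
Start: joints at [-74.983, 40.479, -1.581, 85.061, 1.261, 54.483, -4.326], TCP at [171.998, 548.647, 248.268] pointing down, gripper open.
Joint ranges: [-155.06, 155.06], [-18.47, 123.98], [-90, 86.84], [0, 140.48], [-83.41, 263.41], [0, 116], [-161.91, 161.91]. Speed limits (degrees/s): [108.29, 108.29, 147.25, 147.25, 172.46, 172.46, 172.46].

### API

Orientations are given as [roll, pitch, yaw] about the fixed x, y, z axes, in that order (R = Rz(yaw) Ry(pitch) Rx(roll)).
In Python, from workcell import arm gives the robot as it stands.
- The arm moves only by the shell command python3 -m jog 'ROWS' [FORCE]. ROWS is JSON, a list of rows, each a list of 7 numbers: the shift along the tool's x, y, z in mm, then the turn, a rotation vector about the tool's x, y, z in degrees, then the closure, from -1 (fully open) to 1 (shut). In form: [[tx, ty, tz, rx, ry, rz, grip], ...]. A call has 1 to 12 rows; each row shifts and turns the commanded pose from where the row before left it, along the tool's axes as they then stand; what a row does not reach is not made up. A row lasts 1/12 s, in which the tool goes at most 41.7 mm and 7.16 degrees, less where a joint would pass 70% of its speed; a pose out of reach is approached as far as the arm can. A call with a gripper value outside its range is refused whole. The fingers move at their own pace and stop on an object; FORCE is the grip in N (left out, the last holds). Time passes only in rows, so rows that do not move let the fingers close. It gives the time, the measured TCP pose, the force, the opening and the grip force at its end, in the units of the state.
- arm.sense(): the state, without advancing time (a new reading comes with each control period).
- arm.grab_frame(name): name is "scene" or "top"; returns the picture (400x640x3 uint8, red, green, blue); there is no depth.
- arm.camera_params(name): a dict with "camera_matrix" (3x3 intrinsics, pixels), "xyz" and "rotation" of the camera in the world. Camera axes: x right, y down, z forward; pixel columns grow to the right and rows downward; lengths in mm; the calibration is good to about 2 mm. A picture is of the moment at which its call begins. camera_params takes no time and is no camera call.
- arm.job_done(): hands the job in; it is judged then, once.
Trained networks look in the newest picture that a camera, given by its name, has taken for a name from the list of things; names that differ only in an ending like _2 or _b are one class to them, and where a whole thing is asked for, a point or a joint stands for the part that bears it (a point fixed in the world has none). Each returns a list of dicts, best first, with "confidence" (0 to 1); they miss things now and then, are a little off and sometimes report something else, mostly with a low value. They report only what shows in the picture. A call takes as long as a camera call. They do not tell look-alikes from the thing itself.
- arm.recognise(target, camera): "at" ([x, y, z] in mm, in the coordinates of the camera as it stood for that picture, good to about 4 mm: the middle of the surface that is visible of it).
- arm.masks_of(target, camera): "mask" (400x640 bool, what is visible of it).
- arm.spot_point(target, camera): "at" ([x, y, z] in mm, in the coordinates of the camera as it stood for that picture, good to about 4 mm: a listed point, or the origin of a listed thing).
The state is a dict: "t": time; "q": joint angles; "joint_vel": joint speeds; "joint_torque": joint torques, N m; "tool_pos": TCP position; "eef_rot": TCP orientation; "contact_force": force on the tool from outside, world axes, zero at the start; "ft_torque": the same for the moment, N m; "gripper_width": finger opening in mm; "finger_force": force on a finger pad.
Only numpy, scipy, OpenCV 4.12 (cv2) and the standard library are available. Lean on these libraries where they do the work, as an engineer would, in place of code of your own. Each camera call takes 0.05 s, during which the arm holds its last target. There are 200 camera calls.

## Working session

There is one attempt and no reset: what is moved stays moved. The work goes in short steps, Python scripts to look and compute and a shell command to move; the robot and the scene stay as the last step left them, time stands still between calls to the robot, and variables do not carry over. Pictures are saved under pics/ and viewed, at most 12 in all, crops included, and the job is handed in when it is done.

```bash
mkdir -p pics; cat > h.py <<'E'
from workcell import arm
import numpy as np, cv2
from scipy.spatial.transform import Rotation as R
def rot(p):
    r=np.array(p["rotation"],float)
    return r if r.shape==(3,3) else R.from_euler('xyz',r,degrees=True).as_matrix()
def w(at,c):
    p=arm.camera_params(c); return rot(p)@np.array(at)+np.array(p["xyz"])
def px(P,c):
    p=arm.camera_params(c); v=np.array(p["camera_matrix"])@(rot(p).T@(np.array(P)-np.array(p["xyz"]))); return v[:2]/v[2]
def ray(uv,z,c):
    p=arm.camera_params(c); d=rot(p)@np.linalg.inv(p["camera_matrix"])@np.array([*uv,1]); o=np.array(p["xyz"]); return o+d*(z-o[2])/d[2]
def save(n,c):
    im=arm.grab_frame(c); cv2.imwrite(f"pics/{n}.png",im[:,:,::-1]); return im
E
python3 - <<'E'
from h import *
for c in("scene","top"):
    save(c+"0",c); print(c,np.round(arm.camera_params(c)["xyz"]))
    for n in("pin_foot","grip_mid","pad_face","wide_sleeve","tight_sleeve","tape","charger","notes","clamp","jaw"):
        for d in arm.spot_point(n,c)[:4]:
            P=w(d["at"],c); print(n,round(d["confidence"],2),P.round(),px(P,c).round())
s=arm.sense();print(s["t"],s["tool_pos"],s["eef_rot"],arm.tip_reach)
E
```

```text
scene [-491. -518.  709.]
pin_foot 0.61 [ 521. -153.   13.] [369. 245.]
grip_mid 0.72 [ 520. -116.   38.] [356. 233.]
grip_mid 0.66 [525.  11.  97.] [313. 200.]
grip_mid 0.43 [ 516. -155.   -3.] [369. 252.]
pad_face 0.57 [ 519. -116.   34.] [356. 235.]
wide_sleeve 0.53 [556. 222.  -6.] [253. 210.]
tight_sleeve 0.5 [491. 215.  -2.] [242. 220.]
charger 0.61 [672. 250.   1.] [266. 190.]
clamp 0.73 [ 519. -155.   -1.] [370. 251.]
top [ 403.   -4. 1172.]
pin_foot 0.86 [ 519. -157.    6.] [378. 241.]
grip_mid 0.7 [519.  11.  98.] [323. 237.]
pad_face 0.49 [ 515. -115.   28.] [365. 241.]
wide_sleeve 0.5 [526. 381.  -1.] [204. 235.]
wide_sleeve 0.45 [559. 222.  -0.] [256. 226.]
wide_sleeve 0.21 [ 516. -117.   32.] [366. 241.]
tight_sleeve 0.61 [488. 214.   4.] [257. 248.]
tight_sleeve 0.49 [671. 253.  -2.] [248. 191.]
tape 0.97 [ 500. -368.   -2.] [447. 249.]
charger 0.77 [669. 256.  -1.] [247. 191.]
notes 0.77 [ 651. -359.   -1.] [442. 201.]
clamp 0.78 [ 517. -153.   -1.] [377. 242.]
jaw 0.58 [518.   7.  96.] [325. 237.]
1.1 [172.01293609 548.64407066 248.28700564] [-1.79995491e+02  2.17712337e-03  1.62593256e+02] 17.0
```

```bash
python3 - <<'E'
from h import *
t=cv2.imread("pics/top0.png"); s=cv2.imread("pics/scene0.png")
a=cv2.resize(t[170:290,190:400],None,fx=3.8,fy=3.8,interpolation=cv2.INTER_CUBIC)[:, :798]
cv2.imwrite("pics/c1.png",a)
b=cv2.resize(t[215:265,235:280],None,fx=10,fy=10,interpolation=cv2.INTER_CUBIC)[:,:400]
c=cv2.resize(s[185:235,225:265],None,fx=10,fy=10,interpolation=cv2.INTER_CUBIC)
cv2.imwrite("pics/c2.png",np.hstack([b[:500],c[:500]]))
E
```

```text
(no output)
```

View pics/c1.png

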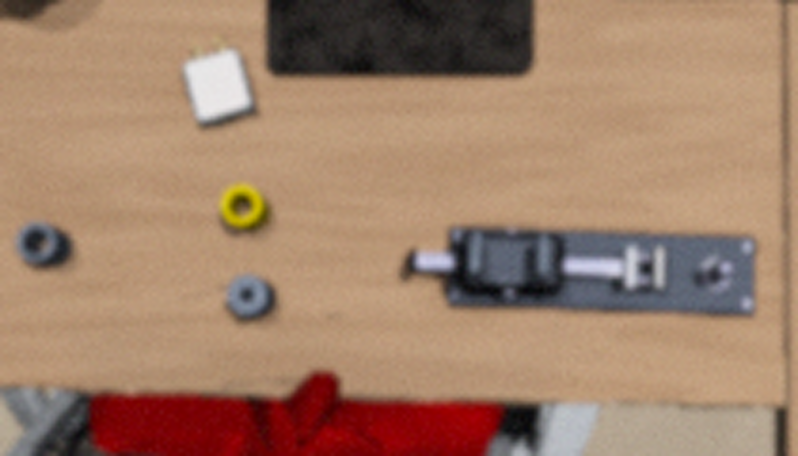

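View pics/c2.png

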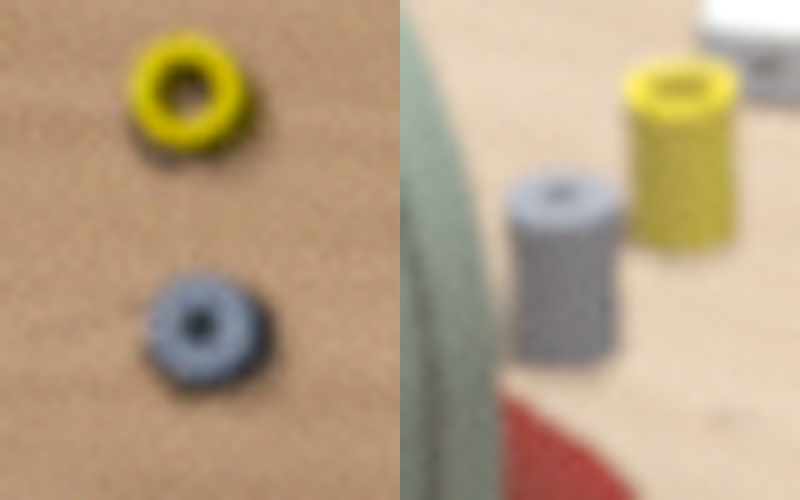

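View pics/scene0.png

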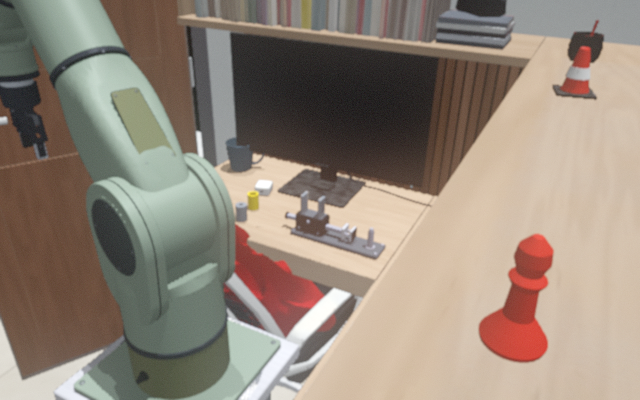

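Grey candidates in the top picture: A at px (201,234) with a wide dark bore, and B at px (255,248) with a small bore, which makes B the tight one. The yellow one at (254,225) is the decoy. A fits the wide sleeve, so I'll confirm it enlarged and measure.

```bash
python3 - <<'E'
from h import *
t=cv2.imread("pics/top0.png")
c=[cv2.resize(t[v-18:v+18,u-18:u+18],(400,400),interpolation=cv2.INTER_CUBIC) for u,v in((202,235),(256,248))]
full=cv2.resize(t,(800,500)); cv2.imwrite("pics/c3.png",np.hstack(c)); cv2.imwrite("pics/c4.png",full)
arm.grab_frame("top")
for n in("wide_sleeve","tight_sleeve","clamp","jaw","tape","notes"):
    for d in arm.masks_of(n,"top"):
        m=d["mask"].astype(np.uint8); v,u=np.nonzero(m)
        if len(u)<10: continue
        print(n,round(d["confidence"],2),len(u),u.min(),u.max(),v.min(),v.max(),cv2.minAreaRect(np.c_[u,v].astype(np.float32)),ray((u.mean(),v.mean()),24,"top").round(1))
p=arm.camera_params("top");print(p)
print(px([519,-155,67],"top"),px([519,11,114],"top"))
E
```

```text
wide_sleeve 0.74 205 298 364 234 244 ((331.0, 239.0), (10.0, 66.0), 90.0) [521.  -39.3  24. ]
tight_sleeve 0.52 104 251 262 242 252 ((256.5, 247.0), (10.0, 11.0), 90.0) [490.1 212.9  24. ]
clamp 0.56 1788 297 388 229 252 ((342.6763000488281, 240.12164306640625), (91.54183959960938, 22.70383071899414), 2.6025619506835938) [517.6 -57.8  24. ]
jaw 0.66 244 239 255 183 202 ((247.160400390625, 192.3113250732422), (17.44478988647461, 14.972299575805664), 74.05460357666016) [659.3 251.3  24. ]
jaw 0.6 235 298 365 234 245 ((331.5, 239.5), (11.0, 67.0), 90.0) [521.1 -37.8  24. ]
tape 0.31 1734 299 388 229 252 ((343.59893798828125, 240.34051513671875), (89.34575653076172, 21.397592544555664), 1.5481576919555664) [517.4 -59.3  24. ]
notes 0.71 658 431 459 188 212 ((445.0, 200.0), (24.0, 28.0), 90.0) [ 649.3 -358.8   24. ]
{'camera_matrix': array([[380.31370446,   0.        , 324.26871928],
       [  0.        , 380.31370446, 210.95104939],
       [  0.        ,   0.        ,   1.        ]]), 'xyz': array([ 403.26033309,   -4.45191792, 1171.67091689]), 'rotation': array([-169.95415934,    0.4852689 ,  -88.49900767])}
[380.28139185 239.29382765] [323.03061865 236.08968586]
```

View pics/c3.png

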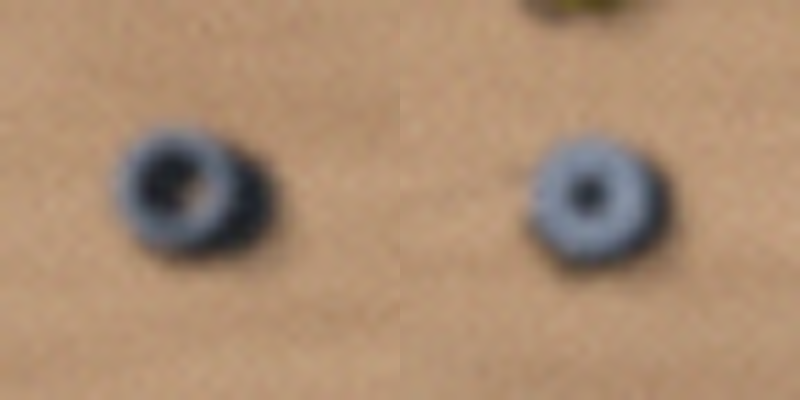

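View pics/c4.png

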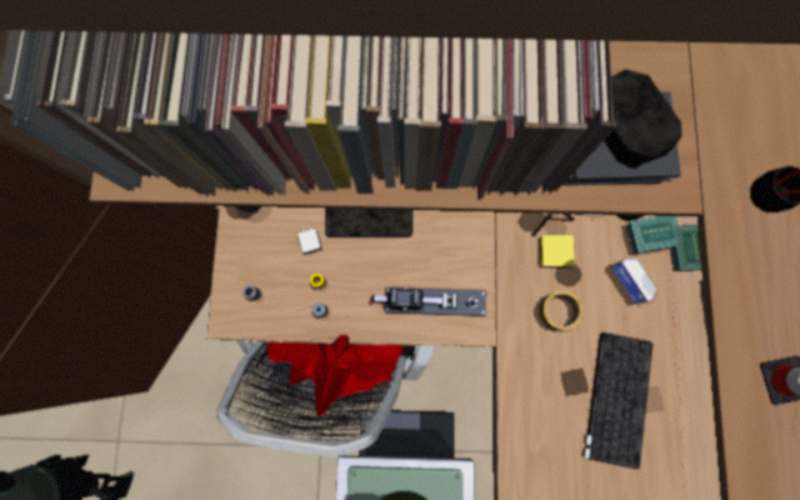

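A, the left crop, has the wide bore with the desk visible through it. B's bore is about a third of its diameter, so A is the wide sleeve and B the tight one. Next are accurate positions.

```bash
python3 - <<'E'
from h import *
acc={}
ims=[]
for k in range(8):
    ims.append(arm.grab_frame("top").astype(float))
    for n in("pin_foot","grip_mid","pad_face","wide_sleeve"):
        for d in arm.spot_point(n,"top"):
            P=w(d["at"],"top")
            acc.setdefault(n,[]).append(P)
im=np.mean(ims,0); np.save("top0.npy",im)
ref=dict(pin_foot=(519,-155,12),grip_mid=(520,11,95),pad_face=(517,-115,35),wide_sleeve=(526,381,0))
for n in acc:
    a=[p for p in acc[n] if np.linalg.norm(p-ref[n])<25]; print(n,len(a),np.mean(a,0).round(1) if a else "")
# ring: bluish pixels
for u,v in((200,234),(255,247)):
    c=cv2.resize(im[v-12:v+12,u-12:u+12].astype(np.float32),None,fx=8,fy=8,interpolation=cv2.INTER_CUBIC)
    m=((c[:,:,2]>c[:,:,0]+5)&(c.sum(2)>270)).astype(np.uint8)
    cn=max(cv2.findContours(m,cv2.RETR_EXTERNAL,cv2.CHAIN_APPROX_NONE)[0],key=cv2.contourArea)
    e=cv2.fitEllipse(cn); q=np.array(e[0])/8-.4375+[u-12,v-12]; print(e,q,ray(q,48,"top").round(1))
z=cv2.resize(im[222:262,340:395].astype(np.float32),None,fx=14,fy=14,interpolation=cv2.INTER_CUBIC)
cv2.imwrite("pics/c5.png",np.clip(z,0,255)[:,:,::-1])
g=im.sum(2); m=((g<330)).astype(np.uint8); m[:, :298]=0;m[:,392:]=0;m[:225]=0;m[256:]=0
v,u=np.nonzero(m); r=cv2.minAreaRect(np.c_[u,v].astype(np.float32)); b=cv2.boxPoints(r); print(r,[ray(x,12,"top").round(1) for x in b])
E
```

```text
pin_foot 8 [ 516.6 -158.7    8.1]
grip_mid 8 [519.5   9.6  96.6]
pad_face 8 [ 516.9 -115.2   32.3]
wide_sleeve 8 [5.276e+02 3.822e+02 4.000e-01]
((94.41950988769531, 94.51190185546875), (70.80878448486328, 77.4441909790039), 64.11734771728516) [199.36493874 233.37648773] [525.  380.4  48. ]
((98.14576721191406, 102.99628448486328), (76.2032699584961, 81.28518676757812), 58.154727935791016) [254.8307209  247.43703556] [487.5 212.6  48. ]
((342.6076354980469, 240.770263671875), (89.483642578125, 20.75514030456543), 1.9091525077819824) [array([486.8,  88.9,  12. ]), array([550.4,  89.3,  12. ]), array([ 548.1, -185.1,   12. ]), array([ 484.7, -182.8,   12. ])][ WARN:0@12.557] global loadsave.cpp:1063 imwrite_ Unsupported depth image for selected encoder is fallbacked to CV_8U.
```

View pics/c5.png

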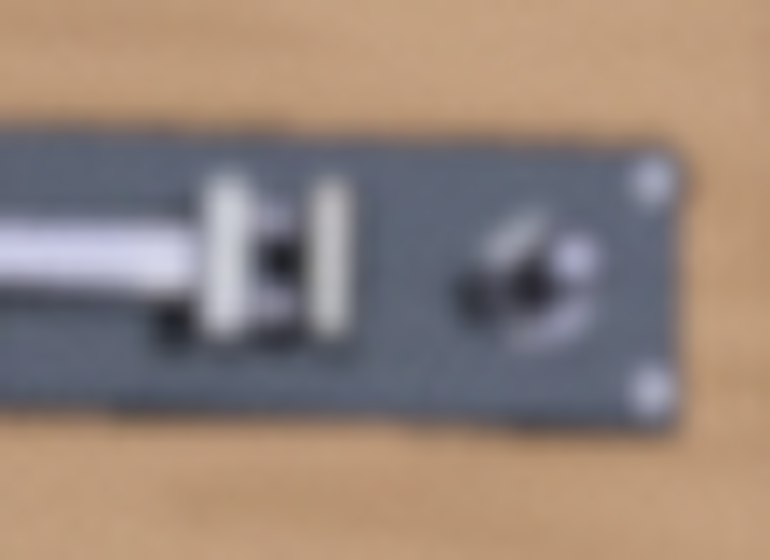

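```bash
python3 -m jog '[[0,0,0,0,0,6,-1],[0,0,0,0,0,6,-1],[0,0,0,0,0,6,-1],[0,0,0,0,0,6,-1],[0,0,0,0,0,6,-1],[0,0,0,0,0,6,-1],[0,0,0,0,0,6,-1],[0,0,0,0,0,6,-1],[0,0,0,0,0,6,-1],[0,0,0,0,0,6,-1],[0,0,0,0,0,6,-1],[0,0,0,0,0,5,-1]]'
```

```text
t: 4.45
tool_pos: [171.9, 548.7, 248.3]
eef_rot: [-180.0, -0.0, 91.3]
contact_force: [-0.5, 0.7, -0.0]
gripper_width: 85.7
finger_force: 0.0
```

The pin's bright top is at about px (380.6,239.8), its foot ring centre at about (378,241.7), and the pad face at about px (364.7,240).

```bash
python3 -m jog '[[0,0,0,0,0,1.8,-1],[-16.5,35.5,0,0,0,0,-1],[-16.5,35.5,0,0,0,0,-1],[-16.5,35.5,0,0,0,0,-1],[-16.5,35.5,0,0,0,0,-1],[-16.5,35.5,0,0,0,0,-1],[-16.5,35.5,0,0,0,0,-1],[-16.5,35.5,0,0,0,0,-1],[-16.5,35.5,0,0,0,0,-1],[-16.5,35.5,0,0,0,0,-1],[-16.5,35.5,0,0,0,0,-1],[0,0,0,0,0,0,-1]]' 30; python3 - <<'E'
from h import *
print(ray((380.6,239.75),67,"top"),ray((378.1,241.7),12,"top"),ray((364.7,240),50,"top"))
E
```

```text
t: 5.45
tool_pos: [532.5, 376.6, 247.7]
eef_rot: [179.8, 0.2, 89.5]
contact_force: [-0.4, -1.6, -0.7]
gripper_width: 85.4
finger_force: 0.0
[ 517.69372176 -155.9255774    67.        ] [ 517.23727662 -155.85772763   12.        ] [ 517.5262483  -111.38121366   50.        ]
```

```bash
python3 -m jog '[[0,0,40,0,0,0,-1],[0,0,40,0,0,0,-1],[0,0,40,0,0,0,-1],[0,0,30,0,0,0,-1],[0,0,0,0,0,0,-1],[0,0,0,0,0,0,-1]]'
```

```text
t: 5.95
tool_pos: [526.3, 382.2, 98.2]
eef_rot: [-179.9, 0.1, 89.8]
contact_force: [0.1, 0.5, 1.3]
gripper_width: 85.3
finger_force: 0.0
```

```bash
python3 -m jog '[[-1,-0.5,24,0,0,0,-1],[0,0,24,0,0,0,-1],[0,0,20,0,0,0,-1],[0,0,0,0,0,0,-1],[0,0,0,0,0,0,-1],[0,0,0,0,0,0,1],[0,0,0,0,0,0,1],[0,0,0,0,0,0,1],[0,0,0,0,0,0,1],[0,0,0,0,0,0,1],[0,0,0,0,0,0,1],[0,0,0,0,0,0,1]]' 35; python3 -m jog '[[0,0,0,0,0,0,1],[0,0,0,0,0,0,1],[0,0,0,0,0,0,1],[0,0,0,0,0,0,1],[0,0,0,0,0,0,1],[0,0,0,0,0,0,1]]'
```

```text
t: 6.95
tool_pos: [526.2, 381.6, 31.2]
eef_rot: [180.0, -0.0, 89.8]
contact_force: [-2.6, -2.3, 10.1]
gripper_width: 31.8
finger_force: 33.8
t: 7.45
tool_pos: [526.2, 381.6, 31.2]
eef_rot: [180.0, -0.0, 89.8]
contact_force: [-1.7, -0.6, 10.2]
gripper_width: 31.8
finger_force: 33.8
```

```bash
python3 -m jog '[[0,0,-15,0,0,0,1],[0,0,-30,0,0,0,1],[0,0,-35,0,0,0,1],[0,0,-35,0,0,0,1],[0,0,-35,0,0,0,1],[0,0,-25,0,0,0,1],[-10,-1,0,0,0,0,1],[-20,-1,0,0,0,0,1],[-30,-1,0,0,0,0,1],[-35,-1,0,0,0,0,1],[-35,-1,0,0,0,0,1],[-35,-1,0,0,0,0,1]]'; python3 -m jog '[[-35,0,0,0,0,0,1],[-35,0,0,0,0,0,1],[-35,0,0,0,0,0,1],[-35,0,0,0,0,0,1],[-35,0,0,0,0,0,1],[-35,0,0,0,0,0,1],[-35,0,0,0,0,0,1],[-35,0,0,0,0,0,1],[-35,0,0,0,0,0,1],[-25,0,0,0,0,0,1],[-18,0,0,0,0,0,1],[-10,0,0,0,0,0,1]]';python3 -m jog '[[0,0,0,0,0,0,1],[0,0,0,0,0,0,1],[0,0,0,0,0,0,1],[0,0,0,0,0,0,1]]'
```

```text
t: 8.45
tool_pos: [518.9, 214.9, 206.4]
eef_rot: [180.0, -0.0, 89.8]
contact_force: [1.3, -0.7, 0.0]
gripper_width: 31.8
finger_force: 34.8
t: 9.45
tool_pos: [517.5, -154.2, 206.3]
eef_rot: [180.0, 0.1, 89.6]
contact_force: [0.2, -0.5, -0.3]
gripper_width: 31.8
finger_force: 34.8
t: 9.78
tool_pos: [518.2, -150.3, 205.5]
eef_rot: [180.0, -0.0, 89.9]
contact_force: [-0.7, 0.1, -0.5]
gripper_width: 31.9
finger_force: 34.8
```

```bash
python3 -m jog '[[-4.5,0,20,0,0,0,1],[0,0,30,0,0,0,1],[0,0,25,0,0,0,1],[0,0,15,0,0,0,1],[0,0,0,0,0,0,1],[0,0,0,0,0,0,1],[0,0,0,0,0,0,1],[0,0,0,0,0,0,1]]'; python3 - <<'E'
from h import *
T=np.array(arm.sense()["tool_pos"])
im=np.mean([arm.grab_frame("scene").astype(float) for _ in range(6)],0); np.save("sc.npy",im)
c=px([518,-155,70],"scene").round().astype(int);print(c,T)
print("axis at sleeve bottom/top",px(T-[0,0,31],"scene"),px(T+[0,0,17],"scene"),"pin top/foot",px([518.3,-154.8,67],"scene"),px([518.3,-154.8,12],"scene"))
u,v=c; u0,v0=u-25,v-30; print(u0,v0)
cv2.imwrite("pics/c6.png",np.clip(cv2.resize(im[v0:v0+50,u0:u0+50],None,fx=12,fy=12,interpolation=cv2.INTER_CUBIC),0,255).astype(np.uint8)[:,:,::-1])
E
```

```text
t: 10.45
tool_pos: [518.5, -156.0, 116.5]
eef_rot: [179.9, 0.0, 89.8]
contact_force: [-0.0, 1.0, 0.8]
gripper_width: 31.8
finger_force: 34.8
[371 227] [ 518.50244654 -156.00670287  116.54738924]
axis at sleeve bottom/top [372.03601406 221.28791272] [373.42812484 204.03128478] pin top/foot [371.02530469 227.70094186] [369.52309682 246.44709594]
346 197
```

View pics/c6.png

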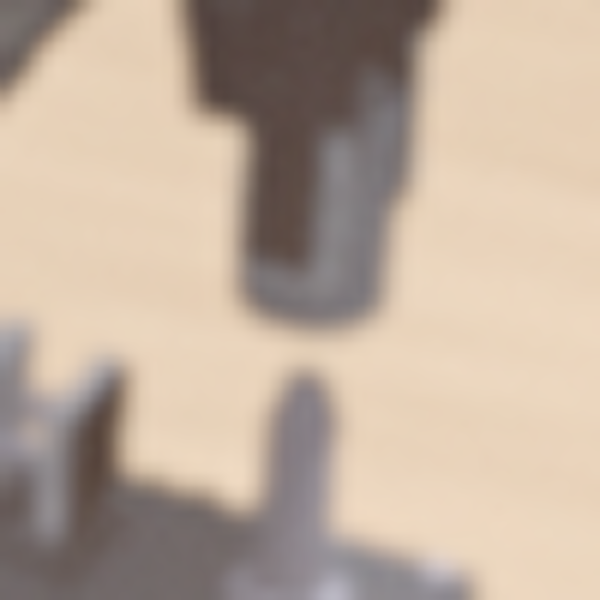

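The scene crop shows the sleeve's axis (crop x≈310) in line with the pin's axis carried upwards (≈310). Lowering it.

```bash
python3 -m jog '[[0,0,12,0,0,0,1],[0,0,10,0,0,0,1],[0,0,6,0,0,0,1],[0,0,4,0,0,0,1],[0,0,3,0,0,0,1],[0,0,0,0,0,0,1],[0,0,0,0,0,0,1]]'
```

```text
t: 11.33
tool_pos: [518.0, -156.1, 80.4]
eef_rot: [-180.0, 0.0, 89.8]
contact_force: [0.2, -0.5, -1.0]
gripper_width: 31.8
finger_force: 34.8
```

```bash
python3 -m jog '[[0,0,8,0,0,0,1],[0,0,8,0,0,0,1],[0,0,8,0,0,0,1],[0,0,6,0,0,0,1],[0,0,4,0,0,0,1],[0,0,2,0,0,0,1],[0,0,0,0,0,0,1],[0,0,0,0,0,0,1],[0,0,0,0,0,0,1]]'
```

```text
t: 12.08
tool_pos: [518.1, -156.2, 44.6]
eef_rot: [180.0, 0.0, 89.8]
contact_force: [-0.5, 0.2, -0.6]
gripper_width: 32.0
finger_force: 34.8
```

```bash
python3 -m jog '[[0,0,1,0,0,0,1],[0,0,0.5,0,0,0,1],[0,0,0,0,0,0,1],[0,0,0,0,0,0,1],[0,0,0,0,0,0,0.3],[0,0,0,0,0,0,0],[0,0,0,0,0,0,-0.3],[0,0,0,0,0,0,-0.6],[0,0,0,0,0,0,-1],[0,0,0,0,0,0,-1],[0,0,0,0,0,0,-1],[0,0,0,0,0,0,-1]]'
```

```text
t: 13.08
tool_pos: [518.0, -156.1, 42.8]
eef_rot: [-180.0, 0.0, 89.8]
contact_force: [0.8, 0.6, -0.6]
gripper_width: 85.4
finger_force: 0.0
```

```bash
python3 -m jog '[[0,0,-10,0,0,0,-1],[0,0,-20,0,0,0,-1],[0,0,-35,0,0,0,-1],[0,0,-35,0,0,0,-1],[0,0,-35,0,0,0,-1],[0,0,-35,0,0,0,-1],[0,0,0,0,0,0,-1],[0,0,0,0,0,0,-1]]'; python3 - <<'E'
from h import *
im=np.mean([arm.grab_frame("scene").astype(float) for _ in range(4)],0)
cv2.imwrite("pics/c7.png",np.clip(cv2.resize(im[185:255,285:395],None,fx=7,fy=7,interpolation=cv2.INTER_CUBIC),0,255).astype(np.uint8)[:,:,::-1])
print("sleeve top/bottom on pin",px([518,-156,60],"scene"),px([518,-156,12],"scene"))
print("grip mid",px([518.8,9,95],"scene"),px([518.8,9+29,114],"scene"),px([518.8,9-29,114],"scene"))
print(arm.sense()["t"],arm.sense()["tool_pos"])
E
```

```text
t: 13.75
tool_pos: [518.4, -156.2, 215.0]
eef_rot: [179.8, 0.0, 89.8]
contact_force: [0.7, 0.0, -0.3]
gripper_width: 85.2
finger_force: 0.0
sleeve top/bottom on pin [371.23630747 230.30992698] [369.92080314 246.63281475]
grip mid [312.49236124 202.05083327] [302.61544893 192.89393285] [322.75613283 198.10617284]
13.95 [ 517.55007049 -155.98731308  212.13492367]
```

View pics/c7.png

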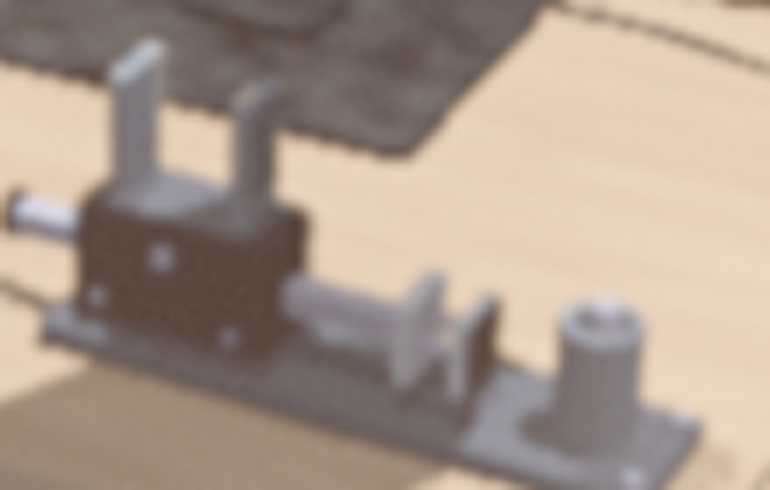

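The sleeve stands fully down on the pin: its rim is at crop (603,315), within 1 px of the prediction. The pad gap is clearly open. Next are the paddles.

```bash
python3 -m jog '[[0,0,0,0,0,7,-1],[0,0,0,0,0,7,-1],[0,0,0,0,0,7,-1],[0,0,0,0,0,7,-1],[0,0,0,0,0,7,-1],[0,0,0,0,0,7,-1],[0,0,0,0,0,7,-1],[0,0,0,0,0,7,-1],[0,0,0,0,0,7,-1],[0,0,0,0,0,7,-1],[0,0,0,0,0,7,-1],[0,0,0,0,0,7,-1]]' 20; python3 -m jog '[[0,0,0,0,0,6.2,-1],[0,-15,0,0,0,0,-1],[0,-30,0,0,0,0,-1],[0,-35,0,0,0,0,-1],[0,-35,0,0,0,0,-1],[0,-30,0,0,0,0,-1],[0,-20,0,0,0,0,-1],[0,0,0,0,0,0,-1],[0,0,0,0,0,0,-1],[0,0,0,0,0,0,-1]]'; python3 - <<'E'
from h import *
print(arm.sense()["q"])
E
```

```text
t: 14.95
tool_pos: [517.7, -156.1, 212.1]
eef_rot: [-180.0, 0.1, 5.4]
contact_force: [0.7, -0.7, 0.6]
gripper_width: 85.4
finger_force: 0.0
t: 15.78
tool_pos: [518.9, 8.0, 212.5]
eef_rot: [180.0, 0.0, -0.5]
contact_force: [-0.5, -0.2, -0.1]
gripper_width: 85.3
finger_force: 0.0
[-23.99176899  43.96011478  38.16337387 100.17972216 -34.9376283
  48.37508126 -60.03657035]
```

```bash
python3 -m jog '[[0,-1,30,0,0,0,-1],[0,0,35,0,0,0,-1],[0,0,30,0,0,0,-1],[0,0,16,0,0,0,-1],[0,0,8,0,0,0,-1],[0,0,0,0,0,0,-1],[0,0,0,0,0,0,-1],[0,0,0,0,0,0,-0.5],[0,0,0,0,0,0,-0.5],[0,0,0,0,0,0,-0.45],[0,0,0,0,0,0,-0.45]]' 20
```

```text
t: 16.7
tool_pos: [519.3, 10.0, 94.3]
eef_rot: [180.0, -0.0, -0.4]
contact_force: [0.5, 0.2, 0.1]
gripper_width: 61.8
finger_force: 0.0
```

```bash
for i in 1; do python3 -m jog '[[0,0,0,0,0,0,-0.42],[0,0,0,0,0,0,-0.42],[0,0,0,0,0,0,-0.42]]';  python3 -m jog '[[0,0,0,0,0,0,-0.38],[0,0,0,0,0,0,-0.38],[0,0,0,0,0,0,-0.38]]'; python3 -m jog '[[0,0,0,0,0,0,-0.34],[0,0,0,0,0,0,-0.34],[0,0,0,0,0,0,-0.34]]'; python3 -m jog '[[0,0,0,0,0,0,-0.3],[0,0,0,0,0,0,-0.3],[0,0,0,0,0,0,-0.3]]'; done
```

```text
t: 16.95
tool_pos: [519.2, 9.9, 93.9]
eef_rot: [180.0, -0.0, -0.4]
contact_force: [-0.2, -0.8, -0.2]
gripper_width: 60.7
finger_force: 0.0
t: 17.2
tool_pos: [519.1, 9.8, 93.8]
eef_rot: [180.0, 0.0, -0.4]
contact_force: [-0.0, 0.2, 0.2]
gripper_width: 58.8
finger_force: 0.0
t: 17.45
tool_pos: [519.1, 10.2, 93.8]
eef_rot: [-180.0, 0.0, -0.4]
contact_force: [-0.1, 2.7, 2.5]
gripper_width: 56.9
finger_force: 1.6
t: 17.7
tool_pos: [519.1, 10.0, 93.8]
eef_rot: [-180.0, 0.0, -0.4]
contact_force: [-0.3, 4.4, 3.1]
gripper_width: 55.8
finger_force: 1.8
```

```bash
python3 -m jog '[[0,-1,0,0,0,0,-0.3],[0,0,0,0,0,0,-0.3],[0,0,0,0,0,0,-0.3]]';  python3 -m jog '[[0,-1,0,0,0,0,-0.3],[0,0,0,0,0,0,-0.3],[0,0,0,0,0,0,-0.3]]'
```

```text
t: 17.95
tool_pos: [519.2, 10.3, 93.8]
eef_rot: [179.9, -0.0, -0.4]
contact_force: [-0.4, -2.9, 1.0]
gripper_width: 55.6
finger_force: 1.4
t: 18.2
tool_pos: [519.1, 11.7, 93.8]
eef_rot: [180.0, 0.0, -0.4]
contact_force: [0.4, -3.4, -0.2]
gripper_width: 55.4
finger_force: 1.9
```

```bash
python3 -m jog '[[0,1.2,0,0,0,0,-0.3],[0,0,0,0,0,0,-0.3],[0,0,0,0,0,0,-0.2],[0,0,0,0,0,0,-0.1],[0,0,0,0,0,0,0]]';  python3 -m jog '[[0,0,0,0,0,0,0.1],[0,0,0,0,0,0,0.15],[0,0,0,0,0,0,0.15],[0,0,0,0,0,0,0.15],[0,0,0,0,0,0,0.15]]'; python3 -m jog '[[0,0,0,0,0,0,-0.45],[0,0,0,0,0,0,-0.45],[0,0,0,0,0,0,-0.45],[0,0,0,0,0,0,-0.45],[0,0,0,0,0,0,-0.45]]'
```

```text
t: 18.62
tool_pos: [519.3, 10.3, 94.0]
eef_rot: [180.0, -0.0, -0.4]
contact_force: [-0.5, -4.6, 1.6]
gripper_width: 42.6
finger_force: 2.3
t: 19.03
tool_pos: [519.2, 10.5, 93.9]
eef_rot: [180.0, -0.0, -0.4]
contact_force: [0.9, -3.5, 4.4]
gripper_width: 36.6
finger_force: 2.4
t: 19.45
tool_pos: [519.1, 10.9, 93.7]
eef_rot: [-180.0, 0.0, -0.4]
contact_force: [-0.3, 0.4, -0.0]
gripper_width: 62.0
finger_force: 0.0
```

```bash
python3 - <<'E'
from h import *
im=np.mean([arm.grab_frame("scene").astype(float) for _ in range(4)],0)
cv2.imwrite("pics/c8.png",np.clip(cv2.resize(im[185:255,285:395],None,fx=7,fy=7,interpolation=cv2.INTER_CUBIC),0,255).astype(np.uint8)[:,:,::-1])
E
```

```text
(no output)
```

View pics/c8.png

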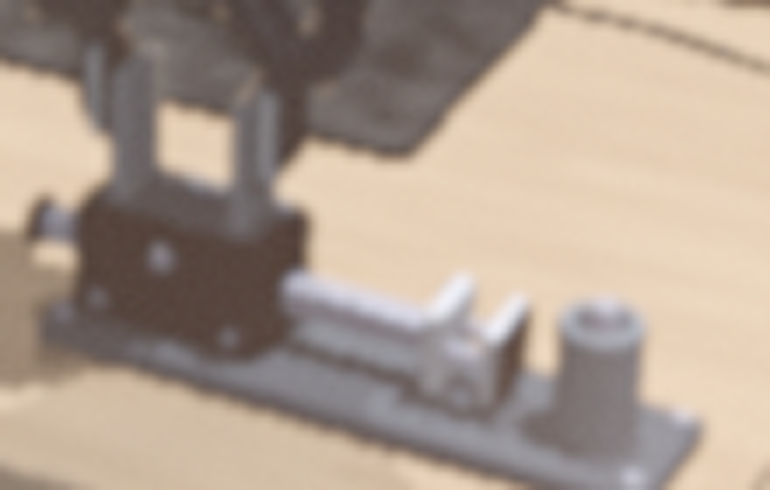

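The jaw fed about 11 mm: the pad edge moved from crop x≈497 to 525, with the sleeve edge at 560. Second stroke.

```bash
python3 -m jog '[[0,-0.3,0,0,0,0,-0.3],[0,0,0,0,0,0,-0.2],[0,0,0,0,0,0,-0.1],[0,0,0,0,0,0,0],[0,0,0,0,0,0,0]]';  python3 -m jog '[[0,0,0,0,0,0,0.1],[0,0,0,0,0,0,0.15],[0,0,0,0,0,0,0.15],[0,0,0,0,0,0,0.15]]'; python3 -m jog '[[0,0,0,0,0,0,-0.45],[0,0,0,0,0,0,-0.45],[0,0,0,0,0,0,-0.45],[0,0,0,0,0,0,-0.45],[0,0,0,0,0,0,-0.45]]'; for i in 1; do python3 -m jog '[[0,0,0,0,0,0,-0.3],[0,0,0,0,0,0,-0.25],[0,0,0,0,0,0,-0.25],[0,0,0,0,0,0,-0.25]]';python3 -m jog '[[0,0,0,0,0,0,-0.2],[0,0,0,0,0,0,-0.2],[0,0,0,0,0,0,-0.2]]';python3 -m jog '[[0,0,0,0,0,0,-0.15],[0,0,0,0,0,0,-0.15],[0,0,0,0,0,0,-0.15]]'; done
```

```text
t: 20.07
tool_pos: [519.3, 10.5, 94.0]
eef_rot: [180.0, -0.0, -0.4]
contact_force: [1.4, -4.7, 3.0]
gripper_width: 42.7
finger_force: 2.3
t: 20.4
tool_pos: [519.3, 10.7, 93.9]
eef_rot: [180.0, -0.0, -0.4]
contact_force: [1.1, -5.7, 2.8]
gripper_width: 36.2
finger_force: 2.4
t: 20.82
tool_pos: [519.0, 11.2, 93.7]
eef_rot: [-180.0, 0.0, -0.4]
contact_force: [0.5, 0.4, 0.6]
gripper_width: 61.9
finger_force: 0.0
t: 21.15
tool_pos: [519.2, 10.7, 93.9]
eef_rot: [180.0, -0.0, -0.4]
contact_force: [0.9, -5.0, 2.2]
gripper_width: 53.6
finger_force: 1.9
t: 21.4
tool_pos: [519.2, 11.0, 93.8]
eef_rot: [180.0, -0.0, -0.4]
contact_force: [0.8, -3.9, 3.2]
gripper_width: 51.0
finger_force: 2.0
t: 21.65
tool_pos: [519.2, 10.9, 93.8]
eef_rot: [180.0, -0.0, -0.4]
contact_force: [0.6, -4.9, 3.4]
gripper_width: 49.2
finger_force: 2.1
```

```bash
python3 -m jog '[[0,0.4,0,0,0,0,-0.1],[0,0,0,0,0,0,-0.1],[0,0,0,0,0,0,-0.1]]';python3 -m jog '[[0,0,0,0,0,0,-0.05],[0,0,0,0,0,0,-0.05],[0,0,0,0,0,0,-0.05]]';python3 -m jog '[[0,0,0,0,0,0,0],[0,0,0,0,0,0,0],[0,0,0,0,0,0,0]]'; python3 - <<'E'
from h import *
im=np.mean([arm.grab_frame("scene").astype(float) for _ in range(4)],0)
cv2.imwrite("pics/c9.png",np.clip(cv2.resize(im[205:255,325:395],None,fx=10,fy=10,interpolation=cv2.INTER_CUBIC),0,255).astype(np.uint8)[:,:,::-1])
E
```

```text
t: 21.9
tool_pos: [519.1, 10.6, 93.8]
eef_rot: [180.0, 0.0, -0.4]
contact_force: [0.7, -2.6, 4.2]
gripper_width: 47.0
finger_force: 2.0
t: 22.15
tool_pos: [519.2, 10.5, 93.8]
eef_rot: [180.0, -0.0, -0.4]
contact_force: [0.5, -4.8, 3.6]
gripper_width: 44.8
finger_force: 2.3
t: 22.4
tool_pos: [519.1, 10.5, 93.8]
eef_rot: [180.0, 0.0, -0.4]
contact_force: [-0.1, -5.2, 4.2]
gripper_width: 42.6
finger_force: 2.4
```

View pics/c9.png

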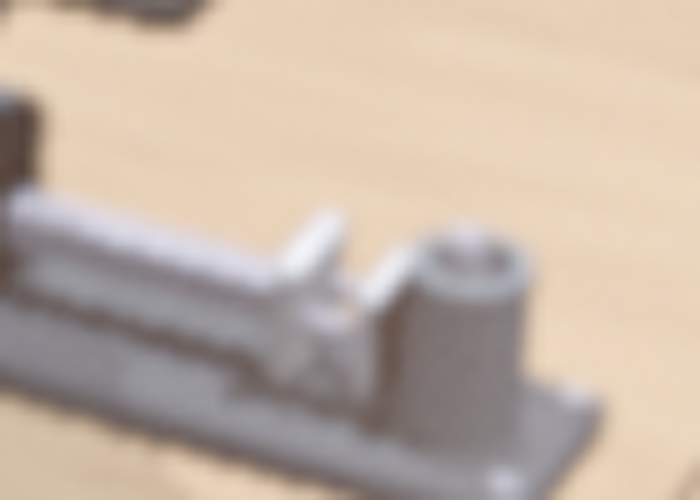

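The pad is at or just short of the sleeve (pad edge crop x≈410, sleeve edge ≈400, overlapping in view), and the force has not risen yet. Continuing the stroke in small steps.

```bash
python3 -m jog '[[0,0.3,0,0,0,0,0.05],[0,0,0,0,0,0,0.05],[0,0,0,0,0,0,0.05]]';python3 -m jog '[[0,0,0,0,0,0,0.1],[0,0,0,0,0,0,0.1],[0,0,0,0,0,0,0.1]]';python3 -m jog '[[0,0,0,0,0,0,0.15],[0,0,0,0,0,0,0.15],[0,0,0,0,0,0,0.15]]'
```

```text
t: 22.85
tool_pos: [519.1, 10.2, 93.8]
eef_rot: [180.0, 0.0, -0.4]
contact_force: [0.2, -4.6, 3.1]
gripper_width: 40.5
finger_force: 2.6
t: 23.1
tool_pos: [519.1, 10.2, 93.9]
eef_rot: [180.0, -0.0, -0.4]
contact_force: [1.1, -4.5, 5.0]
gripper_width: 38.5
finger_force: 3.4
t: 23.35
tool_pos: [519.2, 10.3, 93.9]
eef_rot: [180.0, -0.0, -0.4]
contact_force: [-1.3, -5.1, 6.1]
gripper_width: 36.8
finger_force: 4.1
```

Force now rises about 0.8 N per mm, so the pad is pressing, roughly 2 mm in. I'll release and take a final stroke until about 7 N.

```bash
python3 -m jog '[[0,0,0,0,0,0,-0.45],[0,0,0,0,0,0,-0.45],[0,0,0,0,0,0,-0.45],[0,0,0,0,0,0,-0.45],[0,0,0,0,0,0,-0.45]]'; python3 -m jog '[[0,0.3,0,0,0,0,-0.3],[0,0,0,0,0,0,-0.25],[0,0,0,0,0,0,-0.25],[0,0,0,0,0,0,-0.25]]';python3 -m jog '[[0,0,0,0,0,0,-0.2],[0,0,0,0,0,0,-0.2],[0,0,0,0,0,0,-0.2]]';python3 -m jog '[[0,0,0,0,0,0,-0.15],[0,0,0,0,0,0,-0.15],[0,0,0,0,0,0,-0.15]]'
```

```text
t: 23.77
tool_pos: [519.0, 10.5, 93.7]
eef_rot: [-180.0, 0.0, -0.4]
contact_force: [-0.1, -0.2, 0.9]
gripper_width: 61.8
finger_force: 0.0
t: 24.1
tool_pos: [519.1, 10.2, 93.9]
eef_rot: [-180.0, -0.0, -0.4]
contact_force: [-0.5, 2.6, 6.7]
gripper_width: 53.4
finger_force: 3.7
t: 24.35
tool_pos: [519.2, 10.2, 94.0]
eef_rot: [-180.0, -0.0, -0.4]
contact_force: [-1.0, 2.0, 6.5]
gripper_width: 51.0
finger_force: 4.4
t: 24.6
tool_pos: [519.2, 10.2, 94.0]
eef_rot: [-180.0, -0.0, -0.4]
contact_force: [-0.4, 1.9, 6.8]
gripper_width: 49.3
finger_force: 5.1
```

```bash
python3 -m jog '[[0,0,0,0,0,0,-0.1],[0,0,0,0,0,0,-0.1],[0,0,0,0,0,0,-0.1]]';python3 -m jog '[[0,0,0,0,0,0,-0.06],[0,0,0,0,0,0,-0.06],[0,0,0,0,0,0,-0.06],[0,0,0,0,0,0,-0.06],[0,0,0,0,0,0,-0.06],[0,0,0,0,0,0,-0.06]]'; python3 - <<'E'
from h import *
im=np.mean([arm.grab_frame("scene").astype(float) for _ in range(4)],0)
cv2.imwrite("pics/c10.png",np.clip(cv2.resize(im[205:255,325:395],None,fx=10,fy=10,interpolation=cv2.INTER_CUBIC),0,255).astype(np.uint8)[:,:,::-1])
E
```

```text
t: 24.85
tool_pos: [519.2, 10.2, 94.0]
eef_rot: [-180.0, -0.0, -0.4]
contact_force: [-1.5, 1.3, 7.9]
gripper_width: 47.1
finger_force: 5.8
t: 25.35
tool_pos: [519.3, 10.2, 94.1]
eef_rot: [-180.0, -0.0, -0.4]
contact_force: [-1.0, 3.4, 8.6]
gripper_width: 45.7
finger_force: 6.4
```

View pics/c10.png

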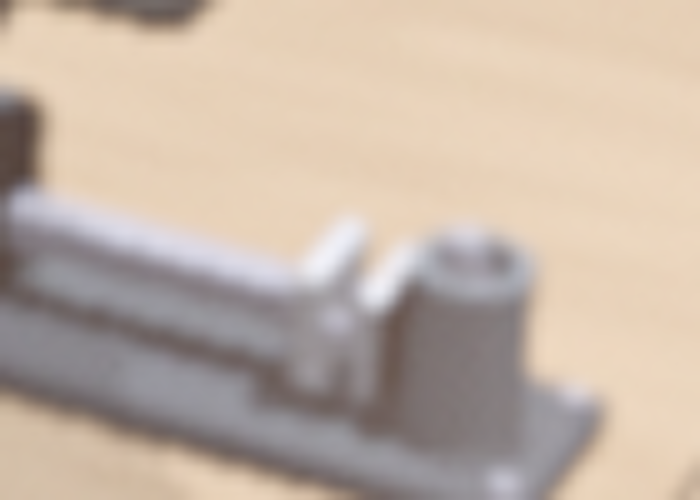

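The jaw head has closed about 23 crop px (5.5–6 mm) towards the pad, which rests against the upright sleeve. The paddle force of 6.4 N agrees. Handing in.

```bash
python3 -c "
from workcell import arm; print(arm.job_done())"
```

```text
the job is handed in; nothing more can be done
None
```

The wide sleeve is down on the pin and clamped with the pad pushed in about 5.5 mm (estimated from paddle force and picture), the paddles are still held squeezed, and the job is handed in, with no verdict returned.

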